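Clip the marked fob onto the snap hook

ROBOT

A 6-joint arm with a two-finger parallel gripper is mounted at the origin on the work surface. World frame = base frame: x ahead of the robot, y to its left, z up, the work surface at z = 0. Lengths are in m, angles in rad, forces in N, time in s.
With the tool pointing down it reaches from about 0.35 to 0.85 m from the base axis. Payload 8.1 kg.
Tool frame: the origin (TCP) lies at the very end of the fingers, on their centre line; the grasp point (between the pads) lies 19 mm behind it; z points along the fingers, y is the line along which they close (so a half turn about z gives the same grasp; the last joint's range is limited). The gripper opens to 85 mm and grips with 20 to 120 N. Pads are 22 mm wide; open, the fingers measure 114 mm over their backs; the gripper's body (76 mm by 85 mm) begins 54 mm behind the grasp point. The pads swing forward as they close: fully open they stand 13 mm farther back than shut.
Start: joints at [1.185, 0.13, 1.488, -0, 1.523, -0.085], TCP at [0.178, 0.573, 0.231] pointing down, gripper open.
Joint ranges: [-2.96, 2.96], [-0.89, 2.26], [0.02, 2.5], [-1.34, 4.48], [0, 2.73], [-2.66, 2.66]. Speed limits (rad/s): [2.39, 2.39, 2.79, 3.14, 3.14, 3.14].

INTERFACE

Orientations are given as a 3x3 rotation matrix whose columns are the frame's x, y, z axes.
In Python, from station import env, viewer gives the robot as it stands.
- The arm moves only by the tool servo_tool, never from a script. Its argument "plan" is a list of rows, each a list of 6 numbers: the shift along the tool's x, y, z in m, then the turn, a rotation vector about the tool's x, y, z in degrees. In form: [[tx, ty, tz, rx, ry, rz], ...]. A call has 1 to 10 rows; each row shifts and turns the commanded pose from where the row before left it, along the tool's axes as they then stand; what a row does not reach is not made up. A row lasts 1/10 s, in which the tool goes at most 50 mm and 8.59 degrees, less where a joint would pass 70% of its speed; a pose out of reach is approached as far as the arm can. A call is refused whole if a number of a shift passes 0.05 or a number of a turn 8.59, either way. A call with a gripper value outside its range is refused whole. "hand" is the opening, from 0 (shut) to 1 (fully open), set as the call begins (left out, the last holds). The fingers move at their own pace and stop on an object; "newtons" is the grip in N (left out, the last holds). Time passes only in rows, so rows that do not move let the fingers close. It gives the time, the measured TCP pose, the force, the opening and the grip force at its end, in the units of the state.
- env.get_obs(): the state, without advancing time (a new reading comes with each control period).
- viewer.get_image(name): name is "side" or "top"; returns a dict with "frame" (384x512x3 uint8, blue, green, red), "mtx" (3x3 intrinsics, pixels), "rvec" (rotation vector, rad) and "tvec" (3), from world to camera coordinates, as OpenCV has them. Camera axes: x right, y down, z forward; pixel columns grow to the right and rows downward; lengths in m; the calibration is good to about 2 mm. A picture is of the moment at which its call begins. There is no depth.
- env.sign_off(): hands the job in; it is judged then, once.
The state is a dict: "time_s": time; "joint_positions": joint angles; "qd": joint speeds; "joint_torque": joint torques, N m; "eef_pos": TCP position; "tool_rot": TCP orientation; "contact_force": force on the tool from outside, world axes, zero at the start; "wrist_torque": the same for the moment, N m; "width": opening from 0.0 (shut) to 1.0 (fully open); "gripper_force": force on a finger pad.
Only numpy, scipy, OpenCV 4.12 (cv2) and the standard library are available. Lean on these libraries where they do the work, as an engineer would, in place of code of your own. Each camera call takes 0.05 s, during which the arm holds its last target. There are 200 camera calls.

TASK

The key fob standing in the slotted jig has just been laser marked: take it out and press its ring through the sprung gate of the snap hook, onto the free prong, until the gate snaps shut behind it. Keeping hold of the fob, tug it gently but definitely back against the shut gate for a moment to prove that it is caught, then let go and leave it hanging on the hook. Do not force the hook, and leave the other things on the table where they are.

Things in the scene. Friction and masses are not known exactly. Their poses are not given: they have to be found in the camera images.
- hook: Stand of the snap hook, fixed; origin under the grey base plate (100 x 85 x 10 mm), 12 mm to -x of its post. The steel hook on top lies level, centre line 150 mm up: a U of 8 mm round bar, two parallel prongs 34 mm apart (centre lines) pointing to -x. Nothing is higher than 15 mm above that line. More than 20 N from the fob, or 15 N from the gripper, overloads it
- prong (a point): Nominal end of the free prong (centre line, 150 mm up), a point of the STAND, at x -75, y -17 mm of it; axes as the stand: +x along the prong into the hook, +y to the other prong. The hook's shank is clamped in the post anywhere up to 12 mm to -x or +x of nominal, so the real end (nose) lies up to 12 mm off along x and is not measured: find it by feel or sight
- gate (a joint): Angle of the sprung gate, a 6 mm bar hinged on the end of the other prong and meeting the free prong 3 mm behind the nose: 0 shut (firm stop outwards), grows as it swings inward (+x), at most 1.35 rad. A ring presses it open with 4 to 8 N and slips past its tip some 20 to 30 mm beyond the nose; the gate then snaps to 0
- jig: Fixed aluminium jig block, 66 (x) x 80 (y) x 42 mm high, with a 7 mm wide, 36 mm deep slot along its y; origin at the centre of its underside. The fob stands upright in the slot, about square to it
- fob_mid (a point): Middle of the fob's aluminium block: 10 mm thick (its x), 32 mm wide (its y), 50 mm tall (its z, up). In the jig the block's underside sits on the jig's top, with the ring down in the slot. Fob and ring weigh about 60 g
- ring (a point): Centre of the fob's steel ring, 41 mm below fob_mid, rigid with the block and in its plane. 5 mm wire, 20 mm hole. It goes on the free prong moving along hook +x, its plane square to x, one side between the prongs. The U's back stops it 45 mm beyond the nose; once caught and pulled back it meets the shut gate about 8 mm beyond the nose: tug with 5 to 12 N for half a second (least: 4 N, 0.3 s)
- spare_mid (a point): Middle of the block of a spare fob of the same kind lying flat on the table; not to be disturbed
- blank0: Loose steel ring 32 mm across, 5 mm thick, lying on the table; not to be disturbed
- blank1: Another such ring; not to be disturbed
- blank2: Larger loose steel ring 40 mm across, 6 mm thick; not to be disturbed
- jar: Small closed amber jar, 48 mm across, 55 mm high, standing on the table; not to be disturbed

How it is judged:
On the way, in this order (a step that is already met when the one before it is completed fails the run):
1. the ring presses the gate inward (value of joint gate above 0.4 rad and x of ring in the frame of nose above 0.005 m and y of ring in the frame of nose between -0.012 and 0.012 m), for 0.05 s.
2. the gate has snapped shut with the ring behind it (value of joint gate below 0.1 rad and x of ring in the frame of nose between 0.004 and 0.055 m), for 0.1 s.
3. the fob, still held, is tugged back against the shut gate with 4 N or more for 0.3 s (contact force between fob and gate above 4 N and value of joint gate below 0.1 rad and x of ring in the frame of nose above 0.004 m and contact force between the fingers and fob above 1 N), for 0.3 s.
At the end, for the whole second after the job is handed in: The gate is shut (under 0.1 rad), the fob's ring is round the free prong behind the gate (ring centre 3 to 55 mm beyond the prong's end and within 14 mm of its line, sideways and in height), the fob is released and at most swinging gently (under 0.3 m/s) (value of joint gate below 0.1 rad and x of ring in the frame of nose between 0.003 and 0.055 m and y of ring in the frame of nose between -0.014 and 0.014 m and z of ring in the frame of nose between -0.014 and 0.014 m and contact force between fob and the arm below 0.05 N and linear speed of fob below 0.3 m/s); the robot touches nothing.
It fails at once if the fob, while upright, loads the hook with more than 20 N (contact force between fob and hook above 20 N and angle between ring's own z axis and vertical below 0.4 rad).
It fails at once if the gripper or arm pushes the hook or its gate with more than 15 N (contact force between the arm and hook above 15 N).
It fails at once if another thing on the table is moved by more than 25 mm (distance of any of spare_mid, blank0, blank1, blank2, jar from where it was at the start of the episode above 0.025 m).
It also fails if it takes over 67 s, if anything falls off the work surface, if the arm or the gripper's body presses on something with over 40 N, if the wrist force passes 120 N, or if a joint passes its speed limit or range.

## Working session

There is one attempt and no reset: what is moved stays moved. The work goes in short steps, Python scripts to look and compute and a tool call to move; the robot and the scene stay as the last step left them, time stands still between calls to the robot, and variables do not carry over. Pictures are saved under pics/ and viewed, at most 10 in all, crops included, and the job is handed in when it is done.

Besides the shell and the picture viewer there is one more tool, called after "Call:" as name(argument=value, ...), one argument or row to a line, values as JSON. servo_tool: Moves the arm, as the interface text tells. Its arguments: {"type":"object","properties":{"plan":{"type":"array","items":{"type":"array","items":{"type":"number"}}},"hand":{"type":"number"},"newtons":{"type":"number"}},"required":["plan"]}

```bash
mkdir -p pics; ls; cat > h.py <<'E'
import numpy as np, cv2
from station import env, viewer
def cam(n,save=None):
    d=viewer.get_image(n); d['R']=cv2.Rodrigues(np.array(d['rvec'],float))[0]; d['t']=np.array(d['tvec'],float).ravel()
    d['C']=-d['R'].T@d['t']
    if save: cv2.imwrite(save,d['frame'])
    return d
def ray(d,u,v):
    r=d['R'].T@np.linalg.inv(d['mtx'])@np.array([u,v,1.]); return d['C'],r/np.linalg.norm(r)
def onz(d,u,v,z):
    c,r=ray(d,u,v); return c+r*(z-c[2])/r[2]
def proj(d,p):
    q=np.array(d['mtx'])@(d['R']@np.array(p)+d['t']); return q[:2]/q[2]
E
python3 - <<'E'
from h import *
for n in('side','top'):
    d=cam(n,f'pics/{n}0.png'); np.set_printoptions(precision=3,suppress=True); print(n,d['C'],d['mtx'].tolist(),d['R'].tolist())
o=env.get_obs();print(o)
E
```

```text
pics
side [0.549 0.42  0.632] [[393.3619046296805, 0.0, 254.3442137916243], [0.0, 393.3619046296805, 193.75956484962035], [0.0, 0.0, 1.0]] [[-0.9932865822405543, -0.11437562538200818, 0.017319984392402326], [-0.09704851934176253, 0.7424344773430118, -0.6628518927678947], [0.06295514621101345, -0.6600827699394095, -0.7485501896297043]]
top [ 0.452 -0.028  0.9  ] [[388.41403827728635, 0.0, 257.4597719394672], [0.0, 388.41403827728635, 194.34678165593024], [0.0, 0.0, 1.0]] [[-0.00930617215957208, -0.9993363252344194, -0.03521795318730189], [-0.9814785204521552, 0.015867936510262304, -0.1909139137987449], [0.19134604529695592, 0.032788986838157494, -0.9809748076741535]]
{'time_s': 0.1, 'joint_positions': array([ 1.185,  0.131,  1.489,  0.   ,  1.523, -0.085]), 'qd': array([-0.001, -0.002, -0.001, -0.   , -0.   ,  0.001]), 'joint_torque': array([ -0.   , -57.096, -50.194,  -0.   ,   0.008,   0.   ]), 'eef_pos': array([0.178, 0.573, 0.23 ]), 'tool_rot': array([[-0.955,  0.296, -0.001],
       [ 0.296,  0.955, -0.002],
       [ 0.   , -0.002, -1.   ]]), 'contact_force': array([-0.13 ,  0.56 ,  0.183]), 'wrist_torque': array([ 0.017, -0.046, -0.008]), 'gripper_force': 0.0, 'width': 0.9981201149927252}
```

View pics/top0.png

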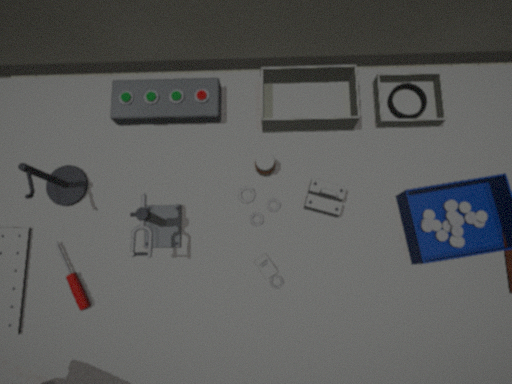

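View pics/side0.png

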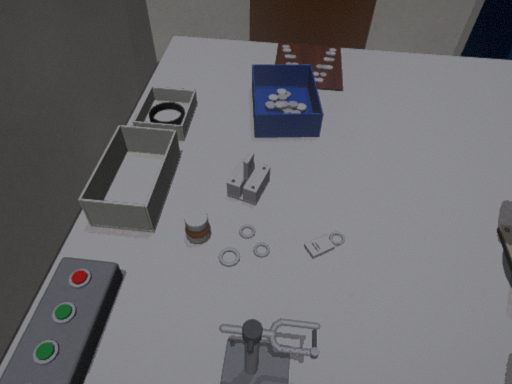

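The top view shows the hook stand near (160,225) and the jig with the fob near (326,197). The blanks are at (247,195), (274,205) and (257,218), the jar at (265,163), and the spare fob near (270,271). I'll enlarge the hook and jig.

```bash
python3 - <<'E'
import cv2,numpy as np
t=cv2.imread('pics/top0.png');s=cv2.imread('pics/side0.png')
r=lambda im,x,y,w,h:cv2.resize(cv2.convertScaleAbs(im[y:y+h,x:x+w],alpha=1.5),(400,300),interpolation=cv2.INTER_CUBIC)
# 80x60 -> x5
a=r(t,120,193,80,70*60//70);b=r(t,286,168,80,60);c=r(s,210,310,120,74*90//90 if 0 else 74);d=r(s,210,145,80,60)
cv2.imwrite('pics/crop0.png',np.vstack([np.hstack([a,b]),np.hstack([c,d])]))
E
```

```text
(no output)
```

View pics/crop0.png

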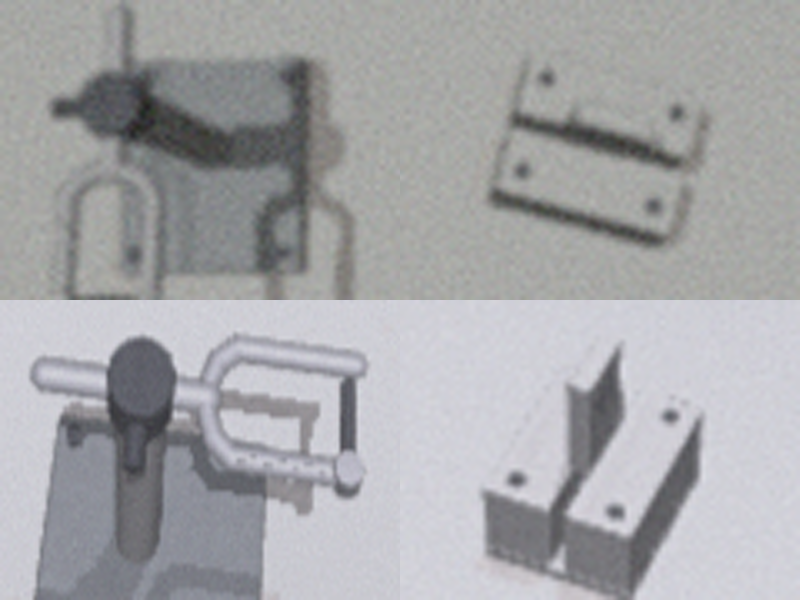

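Top crop: the hook's prongs run down the image at x≈134 (hinged) and 151 (free). The jig's slot runs from about (389,192) to (423,201). Side view: the free prong's nose is near (320,326) and the hinge near (314,352). Next I'll measure these.

```bash
python3 - <<'E'
from h import *
np.set_printoptions(precision=4,suppress=True)
t=cam('top');s=cam('side')
P=lambda u,v:(120+u/5,193+v/5)
J=lambda u,v:(286+(u-400)/5,168+v/5)
S=lambda u,v:(210+u*.3,310+(v-300)*74/300)
SJ=lambda u,v:(210+(u-400)/5,145+(v-300)/5)
def sh(n,d,f,pts,z):
    print(n,*[onz(d,*f(*p),z) for p in pts],sep='\n  ')
sh('side free axis, nose',s,S,[(240,350),(350,363),(367,365)],.15)
sh('side hinged axis, ball',s,S,[(225,455),(340,470)],.15)
sh('top prongs free/hinged @v200,290',t,P,[(152,210),(152,290),(70,210),(70,290)],.15)
sh('base side corners TL TR of plate z.01',t,P,[(310,60),(310,270),(140,60)],.01)
sh('jig top corners TL TR BR(side edge bottom) BL',t,J,[(525,55),(705,105),(665,238),(490,197)],.042)
sh('jig holes top',t,J,[(546,77),(677,112),(521,171),(654,205)],.042)
sh('jig holes side',s,SJ,[(671,416),(615,512),(516,480)],.042)
sh('fob top side',s,SJ,[(620,343),(568,385),(588,388)],.092)
# bright clean crops for prong ends & fob
for n,d,b in (('top',t,(126,215,40,50)),):pass
a=t['frame'][215:265,115:195];f=t['frame'][180:220,300:353]
r=lambda im,k:cv2.resize(cv2.convertScaleAbs(im,alpha=1.6),None,fx=k,fy=k,interpolation=cv2.INTER_CUBIC)
A=r(a,8);B=r(s['frame'][315:365,265:345],8);
cv2.imwrite('pics/c1.png',np.vstack([A[:300*1],B[:300]]) if 0 else np.vstack([cv2.resize(A,(480,300)),cv2.resize(B,(480,300))]))
E
```

```text
side free axis, nose
  [0.5292 0.2074 0.15  ]
  [0.4874 0.2065 0.15  ]
  [0.481  0.2064 0.15  ]
side hinged axis, ball
  [0.5324 0.2407 0.15  ]
  [0.4906 0.24   0.15  ]
top prongs free/hinged @v200,290
  [0.5215 0.2066 0.15  ]
  [0.4906 0.2052 0.15  ]
  [0.5219 0.2389 0.15  ]
  [0.4909 0.2373 0.15  ]
base side corners TL TR of plate z.01
  [0.6036 0.1787 0.01  ]
  [0.506 0.176 0.01 ]
  [0.6048 0.2591 0.01  ]
jig top corners TL TR BR(side edge bottom) BL
  [ 0.6532 -0.1206  0.042 ]
  [ 0.6288 -0.2001  0.042 ]
  [ 0.5691 -0.1793  0.042 ]
  [ 0.5886 -0.1028  0.042 ]
jig holes top
  [ 0.6429 -0.1297  0.042 ]
  [ 0.6258 -0.1874  0.042 ]
  [ 0.6001 -0.1169  0.042 ]
  [ 0.5839 -0.1752  0.042 ]
jig holes side
  [ 0.5857 -0.1751  0.042 ]
  [ 0.6029 -0.117   0.042 ]
  [ 0.6454 -0.1295  0.042 ]
fob top side
  [ 0.607  -0.1635  0.092 ]
  [ 0.6246 -0.1366  0.092 ]
  [ 0.6165 -0.136   0.092 ]
```

View pics/c1.png

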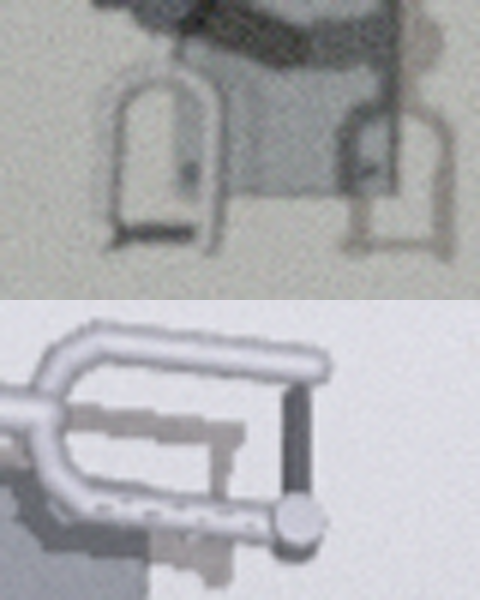

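Crop 1 shows the gate (dark bar) between the prongs. The free prong's tip is at about (320,326) in the side view and (150,257) in the top view, so the nose is at about (0.482, 0.206) and the hook's yaw is about 1.4°. The fob is at about (0.615, −0.152) with yaw −16.5°. I'll turn the tool first.

Call:
servo_tool(
  plan=[
    [0,0,0,0,0,8.5],
    [0,0,0,0,0,8.5],
    [0,0,0,0,0,8.5],
    [0,0,0,0,0,8.5],
    [0,0,0,0,0,8.5],
    [0,0,0,0,0,8.5],
    [0,0,0,0,0,8.5],
    [0,0,0,0,0,8.5],
    [0,0,0,0,0,8.5],
    [0,0,0,0,0,8.5],
  ],
  hand=0.6,
)

```text
time_s: 1.2
eef_pos: [0.1777, 0.5729, 0.231]
tool_rot: [[0.218, 0.976, -0.0], [0.976, -0.218, -0.0], [-0.001, -0.0, -1.0]]
contact_force: [0.0, -0.2, -0.6]
width: 0.6
gripper_force: 0.0
```

Call:
servo_tool(
  plan=[
    [0,0,0,0,0,4.3],
    [-0.03,0.033,0,0,0,0],
    [-0.03,0.033,0,0,0,0],
    [-0.03,0.033,0,0,0,0],
    [-0.03,0.033,0,0,0,0],
    [-0.03,0.033,0,0,0,0],
    [-0.03,0.033,0,0,0,0],
    [-0.03,0.033,0,0,0,0],
    [-0.03,0.033,0,0,0,0],
    [-0.03,0.033,0,0,0,0],
  ],
)

```text
time_s: 2.2
eef_pos: [0.3862, 0.2281, 0.2314]
tool_rot: [[0.284, 0.959, 0.0], [0.959, -0.284, 0.0], [0.0, 0.0, -1.0]]
contact_force: [-0.0, 0.0, 0.5]
width: 0.602
gripper_force: 0.0
```

Call:
servo_tool(
  plan=[
    [-0.03,0.033,0,0,0,0],
    [-0.03,0.033,0,0,0,0],
    [-0.03,0.033,0,0,0,0],
    [-0.03,0.033,0,0,0,0],
    [-0.03,0.033,0,0,0,0],
    [-0.03,0.033,0,0,0,0],
    [-0.03,0.033,0,0,0,0],
    [-0.03,0.033,0,0,0,0],
    [-0.03,0.033,0,0,0,0],
    [0,0,0,0,0,0],
  ],
)

```text
time_s: 3.2
eef_pos: [0.5945, -0.1184, 0.2296]
tool_rot: [[0.289, 0.957, -0.002], [0.957, -0.289, -0.001], [-0.001, -0.001, -1.0]]
contact_force: [-1.0, 0.6, -0.7]
width: 0.603
gripper_force: 0.0
```

Call:
servo_tool(
  plan=[
    [-0.0264,0.0292,0,0,0,0],
    [0,0,0.03,0,0,0],
    [0,0,0.03,0,0,0],
    [0,0,0.03,0,0,0],
    [0,0,0.03,0,0,0],
    [0,0,0.02,0,0,0],
    [0,0,0.02,0,0,0],
    [0,0,0.0176,0,0,0],
    [0,0,0,0,0,0],
    [0,0,0,0,0,0],
  ],
)

```text
time_s: 4.2
eef_pos: [0.6139, -0.147, 0.0538]
tool_rot: [[0.284, 0.959, -0.001], [0.959, -0.284, 0.0], [0.0, -0.001, -1.0]]
contact_force: [0.3, -0.1, -0.6]
width: 0.599
gripper_force: 0.0
```

```bash
python3 - <<'E'
from h import *
d=cam('side');o=env.get_obs();print(o['eef_pos'],o['contact_force'],proj(d,o['eef_pos']))
a=cv2.resize(d['frame'][120:220,190:320],None,fx=4,fy=4,interpolation=cv2.INTER_CUBIC)
cv2.imwrite('pics/g.png',a)
E
```

```text
[ 0.61462193 -0.14728628  0.05477605] [-0.99092934  0.11073817  1.71424804] [249.13457378 171.9303373 ]
```

View pics/g.png

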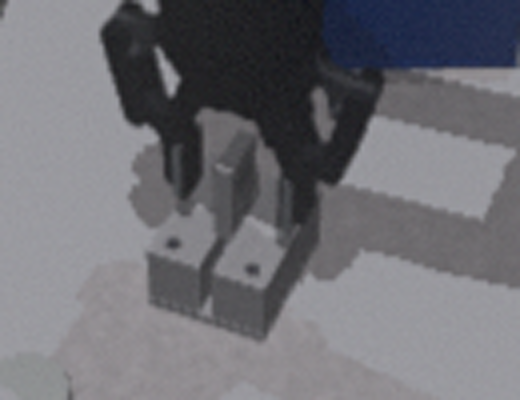

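The fob (crop x 215–250) stands between the two fingers with clearance on both sides. I'll shift a few mm along the slot and close.

Call:
servo_tool(
  plan=[
    [-0.0046,0.0005,0.002,0,0,0],
    [0,0,0,0,0,0],
  ],
)

```text
time_s: 4.45
eef_pos: [0.6138, -0.1526, 0.0528]
tool_rot: [[0.285, 0.959, 0.002], [0.959, -0.285, -0.001], [-0.0, 0.002, -1.0]]
contact_force: [-0.7, -0.2, 0.2]
width: 0.599
gripper_force: 0.0
```

Call:
servo_tool(
  plan=[
    [0,0,0,0,0,0],
    [0,0,0,0,0,0],
    [0,0,0,0,0,0],
    [0,0,0,0,0,0],
    [0,0,0,0,0,0],
    [0,0,0,0,0,0],
    [0,0,0,0,0,0],
    [0,0,0,0,0,0],
  ],
  hand=0,
  newtons=50,
)

```text
time_s: 5.25
eef_pos: [0.6142, -0.1521, 0.0523]
tool_rot: [[0.285, 0.959, 0.002], [0.959, -0.285, -0.001], [-0.0, 0.002, -1.0]]
contact_force: [5.5, -1.2, -0.5]
width: 0.108
gripper_force: 51.2
```

Call:
servo_tool(
  plan=[
    [0,0,-0.01,0,0,0],
    [0,0,-0.015,0,0,0],
    [0,0,-0.025,0,0,0],
    [0,0,-0.025,0,0,0],
    [0,0,-0.025,0,0,0],
    [0,0,-0.025,0,0,0],
    [0,0,-0.025,0,0,0],
    [0,0,0,0,0,-6],
    [0,0,0,0,0,-6],
    [0,0,0,0,0,-5.9],
  ],
)

```text
time_s: 6.25
eef_pos: [0.6125, -0.1516, 0.2014]
tool_rot: [[-0.028, 1.0, -0.001], [1.0, 0.028, 0.0], [0.001, -0.001, -1.0]]
contact_force: [0.2, 0.3, -0.9]
width: 0.109
gripper_force: 51.5
```

Call:
servo_tool(
  plan=[
    [0.02,-0.028,0,0,0,0],
    [0.038,-0.028,0,0,0,0],
    [0.038,-0.028,0,0,0,0],
    [0.038,-0.028,0,0,0,0],
    [0.038,-0.028,0,0,0,0],
    [0.038,-0.0255,0,0,0,0],
    [0.038,0,0,0,0,0],
    [0.038,0,0,0,0,0],
    [0.038,0,0,0,0,0],
    [0.038,0,0,0,0,0],
  ],
)

```text
time_s: 7.25
eef_pos: [0.438, 0.2075, 0.2015]
tool_rot: [[-0.024, 1.0, -0.001], [1.0, 0.024, -0.0], [-0.0, -0.001, -1.0]]
contact_force: [0.6, -0.3, -1.0]
width: 0.111
gripper_force: 51.5
```

Call:
servo_tool(
  plan=[
    [0,0,0.012,0,0,0],
    [0,0,0.0118,0,0,0],
    [0,0,0,0,0,0],
    [0,0,0,0,0,0],
  ],
)

```text
time_s: 7.65
eef_pos: [0.4386, 0.205, 0.1771]
tool_rot: [[-0.022, 1.0, -0.002], [1.0, 0.022, -0.001], [-0.001, -0.002, -1.0]]
contact_force: [-0.0, 0.3, -0.6]
width: 0.109
gripper_force: 51.5
```

```bash
python3 - <<'E'
from h import *
t=cam('top');d=cam('side');o=env.get_obs();print(o['eef_pos'],o['contact_force'],o['tool_rot'])
q=o['eef_pos']-[0,0,.0263];print('ring pred',proj(d,q),proj(t,q))
r=lambda im:cv2.resize(im,None,fx=5,fy=5,interpolation=cv2.INTER_CUBIC)
a=r(d['frame'][290:370,260:380]);cv2.imwrite('pics/h.png',a)
E
```

```text
[0.43942584 0.20526894 0.17823348] [ 0.16883969  0.74707677 -0.45486449] [[-2.22229841e-02  9.99752991e-01  3.09991460e-04]
 [ 9.99753039e-01  2.22229887e-02 -1.12050126e-05]
 [-1.80911816e-05  3.09665895e-04 -9.99999952e-01]]
ring pred [353.49375901 328.47461196] [148.89661156 278.08766553]
```

View pics/h.png

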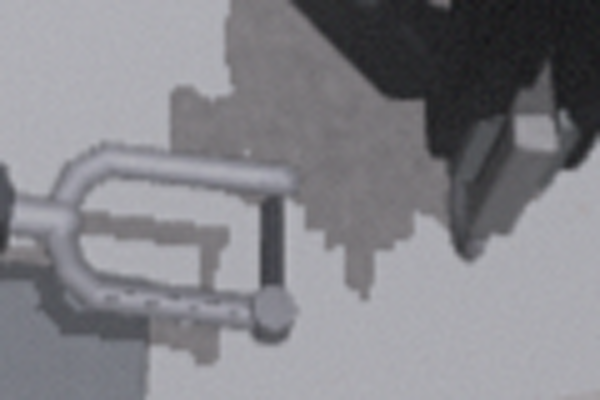

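The ring is edge-on near crop (467,250), to the right of the nose at (292,180), and part of it is hidden by a finger. I'll check this against the expected geometry.

```bash
python3 - <<'E'
from h import *
np.set_printoptions(precision=1,suppress=True)
d=cam('side');t=cam('top');o=env.get_obs();c=o['eef_pos'];R=o['tool_rot']
def P(a):return (proj(d,c+R@np.array(a)/1000)-[260,290])*5
# tool: x across width, y thickness, z down
for z in(-40,10):
  for x in(16,-16):
    print('block',z,x,P((x,-5,z)),P((x,5,z)))
for x,z in((15,26),(0,41),(-15,26)):print('ring',x,z,P((x,0,z)))
b=(proj(t,c)-[40,30]).astype(int)
m=np.hstack([cv2.resize(t['frame'][225:285,110:190],None,fx=6,fy=6,interpolation=cv2.INTER_CUBIC),])
g=cv2.convertScaleAbs(m,alpha=1.8)
s=d['frame'][305:355,330:380];s=cv2.convertScaleAbs(cv2.resize(s,(300,360),interpolation=cv2.INTER_CUBIC),alpha=1.8)
cv2.imwrite('pics/i.png',np.hstack([g,s]))
E
```

```text
block -40 16 [557.5 143.5] [511.8 139.1]
block -40 -16 [543.   11.4] [499.4   7.4]
block 10 16 [507.2 232.2] [465.1 228.1]
block 10 -16 [495.9 106.4] [455.6 102.6]
ring 15 26 [471.9 251.7]
ring 0 41 [455.2 216.3]
ring -15 26 [462.9 135.7]
```

View pics/i.png

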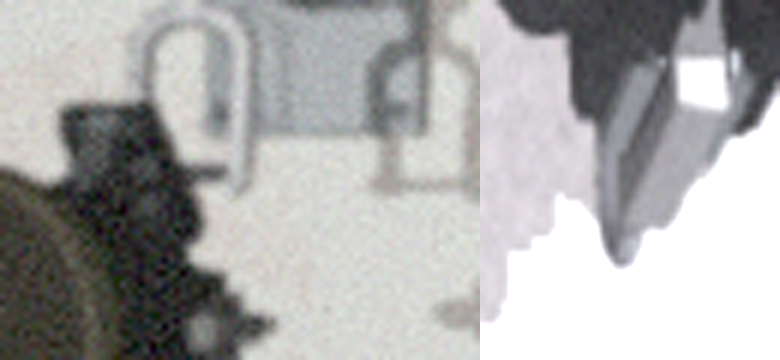

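The prediction matches the image to 1–2 px, so the ring is lined up with the prong. I'll advance along tool y.

Call:
servo_tool(
  plan=[
    [0,0.008,0.001,0,0,0],
    [0,0.008,0,0,0,0],
    [0,0.008,0,0,0,0],
    [0,0.005,0,0,0,0],
    [0,0.004,0,0,0,0],
    [0,0.004,0,0,0,0],
    [0,0,0,0,0,0],
  ],
)

```text
time_s: 8.55
eef_pos: [0.4764, 0.207, 0.1768]
tool_rot: [[-0.024, 1.0, -0.0], [1.0, 0.024, -0.0], [-0.0, -0.0, -1.0]]
contact_force: [-0.0, 0.4, -0.3]
width: 0.109
gripper_force: 51.5
```

Call:
servo_tool(
  plan=[
    [0,0.003,0,0,0,0],
    [0,0.003,0,0,0,0],
    [0,0.003,0,0,0,0],
    [0,0,0,0,0,0],
  ],
)

```text
time_s: 8.95
eef_pos: [0.4847, 0.2071, 0.1767]
tool_rot: [[-0.024, 1.0, -0.002], [1.0, 0.024, -0.0], [-0.0, -0.002, -1.0]]
contact_force: [-3.9, -1.0, 2.3]
width: 0.11
gripper_force: 52.0
```

Call:
servo_tool(
  plan=[
    [0,0.002,0,0,0,0],
    [0,0.002,0,0,0,0],
    [0,0,0,0,0,0],
  ],
)

```text
time_s: 9.25
eef_pos: [0.4884, 0.2072, 0.1766]
tool_rot: [[-0.024, 1.0, -0.002], [1.0, 0.024, -0.0], [-0.0, -0.002, -1.0]]
contact_force: [-4.5, -1.2, 1.3]
width: 0.111
gripper_force: 51.9
```

Call:
servo_tool(
  plan=[
    [0,0.003,0,0,0,0],
    [0,0.003,0,0,0,0],
    [0,0.003,0,0,0,0],
    [0,0,0,0,0,0],
  ],
)

```text
time_s: 9.65
eef_pos: [0.4969, 0.207, 0.1759]
tool_rot: [[-0.024, 1.0, -0.003], [1.0, 0.024, -0.001], [-0.001, -0.003, -1.0]]
contact_force: [-5.6, -3.8, -0.7]
width: 0.111
gripper_force: 51.8
```

Call:
servo_tool(
  plan=[
    [0,0.003,0,0,0,0],
    [0,0.003,0,0,0,0],
    [0,0,0,0,0,0],
  ],
)

```text
time_s: 9.95
eef_pos: [0.5031, 0.2067, 0.1757]
tool_rot: [[-0.024, 1.0, -0.003], [1.0, 0.024, -0.002], [-0.002, -0.003, -1.0]]
contact_force: [-3.4, -5.9, -1.6]
width: 0.108
gripper_force: 51.6
```

Call:
servo_tool(
  plan=[
    [0,0.003,0,0,0,0],
    [0,0.003,0,0,0,0],
    [0,0,0,0,0,0],
  ],
)

```text
time_s: 10.25
eef_pos: [0.51, 0.2064, 0.1762]
tool_rot: [[-0.023, 1.0, -0.001], [1.0, 0.023, -0.003], [-0.003, -0.001, -1.0]]
contact_force: [-0.5, -8.4, 0.6]
width: 0.106
gripper_force: 51.8
```

Call:
servo_tool(
  plan=[
    [0,0.003,0,0,0,0],
    [0,0,0,0,0,0],
  ],
)

```text
time_s: 10.45
eef_pos: [0.5136, 0.2079, 0.177]
tool_rot: [[-0.024, 1.0, 0.001], [1.0, 0.024, 0.0], [0.0, 0.001, -1.0]]
contact_force: [0.9, -0.9, -1.4]
width: 0.111
gripper_force: 51.8
```

Call:
servo_tool(
  plan=[
    [0,-0.004,0,0,0,0],
    [0,-0.004,0,0,0,0],
    [0,-0.004,0,0,0,0],
    [0,-0.003,0,0,0,0],
    [0,0,0,0,0,0],
  ],
)

```text
time_s: 10.95
eef_pos: [0.4976, 0.2077, 0.177]
tool_rot: [[-0.024, 1.0, 0.0], [1.0, 0.024, 0.0], [0.0, 0.0, -1.0]]
contact_force: [-0.3, 1.1, -0.9]
width: 0.111
gripper_force: 51.8
```

Call:
servo_tool(
  plan=[
    [0,-0.002,0,0,0,0],
    [0,-0.002,0,0,0,0],
    [0,0,0,0,0,0],
  ],
)

```text
time_s: 11.25
eef_pos: [0.4939, 0.2075, 0.1769]
tool_rot: [[-0.024, 1.0, -0.0], [1.0, 0.024, -0.0], [0.0, -0.0, -1.0]]
contact_force: [-0.2, 0.8, -0.9]
width: 0.108
gripper_force: 51.8
```

Call:
servo_tool(
  plan=[
    [0,-0.001,0,0,0,0],
    [0,-0.001,0,0,0,0],
    [0,0,0,0,0,0],
  ],
)

```text
time_s: 11.55
eef_pos: [0.4929, 0.2074, 0.1773]
tool_rot: [[-0.024, 1.0, 0.002], [1.0, 0.024, 0.0], [0.0, 0.002, -1.0]]
contact_force: [5.3, -0.3, -1.8]
width: 0.113
gripper_force: 51.6
```

Call:
servo_tool(
  plan=[
    [0,-0.001,0,0,0,0],
    [0,0,0,0,0,0],
  ],
)

```text
time_s: 11.75
eef_pos: [0.4926, 0.2074, 0.1775]
tool_rot: [[-0.023, 1.0, 0.004], [1.0, 0.023, 0.0], [0.0, 0.004, -1.0]]
contact_force: [7.7, -0.5, -2.9]
width: 0.112
gripper_force: 51.3
```

Call:
servo_tool(
  plan=[
    [0,-0.0003,0,0,0,0],
    [0,0,0,0,0,0],
    [0,0,0,0,0,0],
    [0,0,0,0,0,0],
    [0,0,0,0,0,0],
    [0,0,0,0,0,0],
    [0,0,0,0,0,0],
  ],
)

```text
time_s: 12.45
eef_pos: [0.4925, 0.2074, 0.1775]
tool_rot: [[-0.023, 1.0, 0.004], [1.0, 0.023, 0.001], [0.0, 0.004, -1.0]]
contact_force: [9.2, 1.0, -3.9]
width: 0.109
gripper_force: 51.0
```

Call:
servo_tool(
  plan=[
    [0,0.003,0,0,0,0],
    [0,0.004,0,0,0,0],
    [0,0.004,0,0,0,0],
    [0,0.004,0,0,0,0],
    [0,0,0,0,0,0],
  ],
)

```text
time_s: 12.95
eef_pos: [0.5061, 0.2077, 0.1767]
tool_rot: [[-0.024, 1.0, -0.0], [1.0, 0.024, -0.0], [-0.0, -0.0, -1.0]]
contact_force: [0.4, 0.1, -1.1]
width: 0.112
gripper_force: 51.8
```

Tug done: 9 N held against the shut gate. Next I'll tilt the fob outward to −y about the prong, so it drops away cleanly when released.

Call:
servo_tool(
  plan=[
    [-0.0018,0,0,0,4,0],
    [-0.0018,0,0,0,4,0],
    [-0.0018,0,0,0,4,0],
    [-0.0018,0,0,0,4,0],
    [-0.0018,0,0,0,4,0],
  ],
)

```text
time_s: 13.45
eef_pos: [0.5061, 0.1988, 0.176]
tool_rot: [[-0.023, 1.0, -0.007], [0.938, 0.024, 0.345], [0.345, 0.001, -0.939]]
contact_force: [1.2, -0.3, -1.3]
width: 0.111
gripper_force: 51.7
```

Call:
servo_tool(
  plan=[
    [-0.0018,0,0,0,4,0],
    [-0.0018,0,0,0,4,0],
    [-0.0018,0,0,0,4,0],
    [-0.0018,0,0,0,4,0],
    [-0.0018,0,0,0,4,0],
    [0,0,0,0,0,0],
  ],
)

```text
time_s: 14.05
eef_pos: [0.5054, 0.1898, 0.1697]
tool_rot: [[-0.014, 1.0, -0.017], [0.765, 0.022, 0.644], [0.644, -0.004, -0.765]]
contact_force: [-1.0, -0.2, -1.4]
width: 0.111
gripper_force: 51.7
```

```bash
python3 - <<'E'
from h import *
o=env.get_obs();print(o['eef_pos']+o['tool_rot'][:,2]*.0263,o['contact_force'],o['joint_positions'])
d=cam('side');cv2.imwrite('pics/k.png',cv2.convertScaleAbs(cv2.resize(d['frame'][264:384,230:390],None,fx=4,fy=4,interpolation=cv2.INTER_CUBIC),alpha=1.4))
E
```

```text
[0.50496018 0.2067171  0.1495919 ] [-0.96035067 -0.22930149 -1.41271143] [-0.18764955  0.02066295  1.88147168  0.68644994  1.45059354 -0.36855503]
```

View pics/k.png

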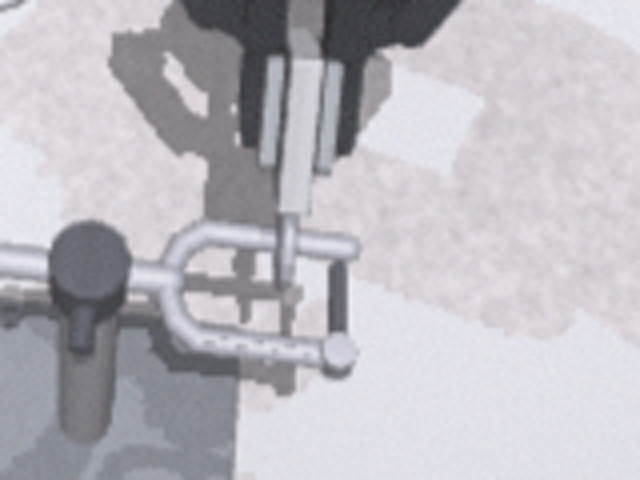

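The ring (crop x≈288) is round the free prong and the gate (x≈338) is shut behind it. I'll tilt a further 20° and then release.

Call:
servo_tool(
  plan=[
    [-0.0018,0,0,0,4,0],
    [-0.0018,0,0,0,4,0],
    [-0.0018,0,0,0,4,0],
    [-0.0018,0,0,0,4,0],
    [-0.0018,0,0,0,4,0],
    [0,0,-0.001,0,0,0],
    [0,0,0,0,0,0],
  ],
)

```text
time_s: 14.8
eef_pos: [0.5064, 0.1842, 0.1652]
tool_rot: [[-0.012, 1.0, -0.022], [0.502, 0.024, 0.864], [0.865, -0.001, -0.503]]
contact_force: [1.6, 0.1, -0.3]
width: 0.109
gripper_force: 51.8
```

Call:
servo_tool(
  plan=[
    [0,0,0,0,0,0],
    [0,0,0,0,0,0],
    [0,0,0,0,0,0],
    [0,0,0,0,0,0],
    [0,0,0,0,0,0],
    [0,0,0,0,0,0],
    [0,0,0,0,0,0],
    [0,0,0,0,0,0],
  ],
  hand=0.45,
)

```text
time_s: 15.6
eef_pos: [0.5063, 0.1841, 0.1652]
tool_rot: [[-0.012, 1.0, -0.021], [0.5, 0.024, 0.866], [0.866, -0.0, -0.5]]
contact_force: [-0.5, -0.1, 0.0]
width: 0.453
gripper_force: 0.0
```

Call:
servo_tool(
  plan=[
    [0,0,-0.01,0,0,0],
    [0,0,-0.015,0,0,0],
    [0,0,-0.02,0,0,0],
    [0,0,-0.02,0,0,0],
    [0,0,-0.02,0,0,0],
    [0,0,-0.02,0,0,0],
    [0,0,0,0,0,0],
  ],
)

```text
time_s: 16.3
eef_pos: [0.5099, 0.0901, 0.2198]
tool_rot: [[-0.014, 1.0, -0.017], [0.502, 0.021, 0.865], [0.865, 0.003, -0.502]]
contact_force: [0.4, 0.6, 0.5]
width: 0.451
gripper_force: 0.0
```

Call:
servo_tool(
  plan=[
    [0,0,0,0,0,0],
    [0,0,0,0,0,0],
    [0,0,0,0,0,0],
    [0,0,0,0,0,0],
    [0,0,0,0,0,0],
    [0,0,0,0,0,0],
    [0,0,0,0,0,0],
    [0,0,0,0,0,0],
    [0,0,0,0,0,0],
    [0,0,0,0,0,0],
  ],
)

```text
time_s: 17.3
eef_pos: [0.5085, 0.0932, 0.2178]
tool_rot: [[-0.012, 1.0, -0.021], [0.5, 0.024, 0.866], [0.866, 0.0, -0.5]]
contact_force: [-0.1, 0.7, -0.1]
width: 0.448
gripper_force: 0.0
```

```bash
python3 - <<'E'
from h import *
d=cam('side');d2=cam('side');o=env.get_obs();print(o['eef_pos'],o['contact_force'],np.abs(d['frame'].astype(int)-d2['frame'])[290:384,230:350].max())
cv2.imwrite('pics/m.png',cv2.convertScaleAbs(cv2.resize(d['frame'][264:384,230:390],None,fx=4,fy=4,interpolation=cv2.INTER_CUBIC),alpha=1.4))
E
```

```text
[0.50850208 0.09313831 0.21779134] [ 0.14573003  0.42987259 -0.19653375] 82
```

View pics/m.png

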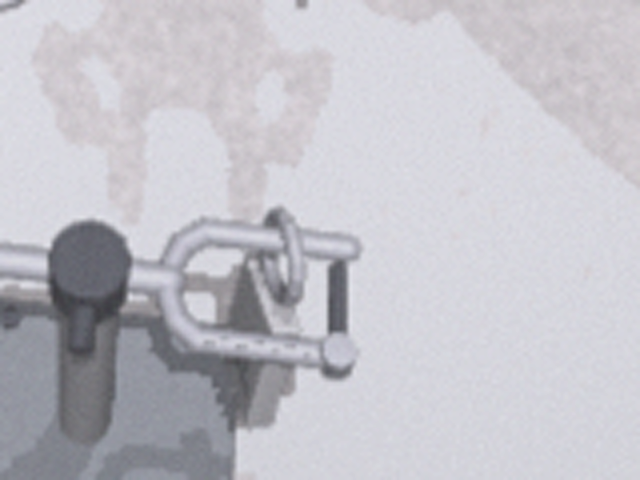

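The fob hangs from the prong at about (285,255) with the gate shut, and it is still swinging. I'll wait for it to settle.

Call:
servo_tool(
  plan=[
    [0,0,0,0,0,0],
    [0,0,0,0,0,0],
    [0,0,0,0,0,0],
    [0,0,0,0,0,0],
    [0,0,0,0,0,0],
    [0,0,0,0,0,0],
    [0,0,0,0,0,0],
    [0,0,0,0,0,0],
    [0,0,0,0,0,0],
    [0,0,0,0,0,0],
  ],
)

```text
time_s: 18.4
eef_pos: [0.5085, 0.0932, 0.2178]
tool_rot: [[-0.012, 1.0, -0.021], [0.5, 0.024, 0.866], [0.866, 0.0, -0.5]]
contact_force: [-0.2, -0.2, -0.2]
width: 0.45
gripper_force: 0.0
```

Call:
servo_tool(
  plan=[
    [0,0,0,0,0,0],
    [0,0,0,0,0,0],
    [0,0,0,0,0,0],
    [0,0,0,0,0,0],
    [0,0,0,0,0,0],
    [0,0,0,0,0,0],
    [0,0,0,0,0,0],
    [0,0,0,0,0,0],
    [0,0,0,0,0,0],
    [0,0,0,0,0,0],
  ],
)

```text
time_s: 19.4
eef_pos: [0.5085, 0.0932, 0.2178]
tool_rot: [[-0.012, 1.0, -0.021], [0.5, 0.024, 0.866], [0.866, 0.0, -0.5]]
contact_force: [-0.2, 0.1, -0.3]
width: 0.448
gripper_force: 0.0
```

Call:
servo_tool(
  plan=[
    [0,0,0,0,0,0],
    [0,0,0,0,0,0],
    [0,0,0,0,0,0],
    [0,0,0,0,0,0],
    [0,0,0,0,0,0],
    [0,0,0,0,0,0],
    [0,0,0,0,0,0],
    [0,0,0,0,0,0],
    [0,0,0,0,0,0],
    [0,0,0,0,0,0],
  ],
)

```text
time_s: 20.4
eef_pos: [0.5085, 0.0932, 0.2178]
tool_rot: [[-0.012, 1.0, -0.021], [0.5, 0.024, 0.866], [0.866, 0.0, -0.5]]
contact_force: [-0.5, 0.9, -0.7]
width: 0.449
gripper_force: 0.0
```

Call:
servo_tool(
  plan=[
    [0,0,0,0,0,0],
    [0,0,0,0,0,0],
    [0,0,0,0,0,0],
    [0,0,0,0,0,0],
    [0,0,0,0,0,0],
    [0,0,0,0,0,0],
    [0,0,0,0,0,0],
    [0,0,0,0,0,0],
    [0,0,0,0,0,0],
    [0,0,0,0,0,0],
  ],
)

```text
time_s: 21.4
eef_pos: [0.5085, 0.0932, 0.2178]
tool_rot: [[-0.012, 1.0, -0.021], [0.5, 0.024, 0.866], [0.866, 0.0, -0.5]]
contact_force: [-0.2, -0.3, -0.5]
width: 0.451
gripper_force: 0.0
```

Call:
servo_tool(
  plan=[
    [0,0,0,0,0,0],
    [0,0,0,0,0,0],
    [0,0,0,0,0,0],
    [0,0,0,0,0,0],
    [0,0,0,0,0,0],
    [0,0,0,0,0,0],
    [0,0,0,0,0,0],
    [0,0,0,0,0,0],
    [0,0,0,0,0,0],
    [0,0,0,0,0,0],
  ],
)

```text
time_s: 22.4
eef_pos: [0.5085, 0.0932, 0.2178]
tool_rot: [[-0.012, 1.0, -0.021], [0.5, 0.024, 0.866], [0.866, 0.0, -0.5]]
contact_force: [-0.2, -1.2, 0.7]
width: 0.452
gripper_force: 0.0
```

```bash
python3 - <<'E'
from h import *
F=[cam('side')['frame'] for _ in range(30)]
G=[cv2.GaussianBlur(f,(5,5),0).astype(int)[290:384,230:350] for f in F]
print([int((np.abs(a-b).max(2)>15).sum()) for a,b in zip(G,G[1:])], env.get_obs()['time_s'])
cv2.imwrite('pics/n.png',cv2.convertScaleAbs(cv2.resize(F[-1][264:384,230:390],None,fx=4,fy=4,interpolation=cv2.INTER_CUBIC),alpha=1.4))
E
```

```text
[0, 0, 0, 0, 0, 0, 0, 0, 0, 0, 0, 0, 0, 0, 0, 0, 0, 0, 0, 0, 0, 0, 0, 0, 0, 0, 0, 0, 0] 23.9
```

View pics/n.png

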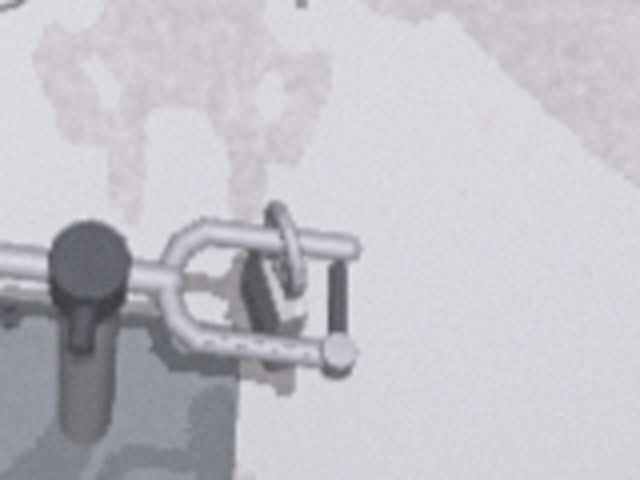

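The fob hangs still on the free prong with the ring at about (285,250), the gate shut at x≈338 and the gripper clear. I'm handing in.

```bash
python3 -c "
from station import env
print(env.sign_off())"
```

```text
the job is handed in; nothing more can be done
None
```

The fob's ring is caught on the free prong behind the shut gate: I tugged it back at about 9 N, released it, and it hung still with the gripper clear when I handed the job in at about 24 s (the hand-in returned no verdict).

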